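Warm the jars of set honey

TASK

The honey has set, so warm it: first take whatever was left on the warmer's plate (tea box, tamper, garlic) off and put it on the worktop, tea box and tamper upright, then stand every brass-lidded honey jar upright and wholly on the plate. Only when all of them stand there, roll the knurled thumbwheel with a fingertip, click by click, from off until the orange needle stands over the red disc; leave the mug and the lemon where they are.

Things in the scene. Friction and masses are not known exactly. Their poses are not given: they have to be found in the camera images.
- warmer: Electric food warmer fixed to the worktop: a square plate, 256 mm on a side, black with a grey field, with a white control console (256 mm along x, 92 mm along y, top 66 mm above the worktop) along its right (-y) side. Origin on the worktop under the middle of the plate; the console's centre line is y = -0.177 of this frame. z up.
- plate_mid (a point): Middle of the plate's flat top, 32 mm above the worktop; axes as the warmer's. The usable flat is 250 x 250 mm.
- wheel_top (a point): Highest point of the rim of the knurled thumbwheel (black, 72 mm across, 24 mm wide, axle along the warmer's y), which stands 13 mm out of a slot in the console's top. This point does not turn. The wheel's axle is sprung: pressed from above the wheel sinks up to 7 mm (about 1 N to start, 1 N more for each mm). Pressing it in 3 to 5 mm with a fingertip and drawing the fingertip along the warmer's x rolls it: 14.4 mm of travel is one click. Axes as the warmer's.
- heat_wheel (a joint): Turn of the thumbwheel, rad: 0 = off, its state at the start; one click = 0.4 rad, with a stop at 6.5 clicks. Grows when the top of the rim is rolled towards the warmer's +x (away from the robot). Let go, it settles in the nearest click.
- needle_tip (a point): Outer end of the orange needle (an upright fin 3 mm thick, 9 mm high) of the round white dial, 85 mm across, on the console's top behind the wheel; this point lies 34 mm from the dial's hub. The wheel drives the needle 1:1, clockwise seen from above as the wheel goes up; seven marks lie 0.4 rad (13.6 mm) apart, one for each click, the first (off) at the dial's left, by the plate. The needle dips with the wheel while that is pressed.
- tab_red: Red disc, 11 mm across, flat on the dial over one of the marks (third to sixth click), where the needle's outer end must stand over it: the wanted setting. Grey discs lie on the other three. Needle's end and disc centre are then less than 6 mm apart seen from above; each missing click adds 0.4 rad of arc about the hub, which lies at x = 0.022, y = -0.177 of the warmer's frame.
- tea_mid (a point): Black box of tea, 64 mm (x) x 142 mm (y) x 71 mm high, 0.1 kg, at its centre (36 mm above its underside). May be absent. At the start it stands on the plate.
- tamper_mid (a point): Coffee tamper, brown wooden grip on a pale metal foot, 50 mm across, grip 36 mm across, 73 mm high, 0.32 kg, at its centre (36 mm above its underside). May be absent. At the start it stands on the plate.
- bulb_mid (a point): Bulb of garlic, 56 mm across and high, 0.03 kg, at its centre (28 mm above its underside). May be absent. At the start it stands on the plate.
- mug_mid (a point): White spotted mug, 82 mm across, 91 mm high, handle to its -y, at the centre of its bowl; stands on the worktop; not to be disturbed.
- lemon_mid (a point): Lemon, 71 x 53 x 51 mm, at its centre; lies on the worktop at the back; not to be disturbed.
- jar1_mid (a point): Squat round jar of set honey, amber with a white label band and a brass lid, 62 mm across, 62 mm high, 0.19 to 0.33 kg, at its centre (31 mm above its underside). May be absent. At the start it stands on the worktop to the right of the warmer.
- jar2_mid (a point): Squat round jar of set honey, amber with a white label band and a brass lid, 62 mm across, 62 mm high, 0.19 to 0.33 kg, at its centre (31 mm above its underside). May be absent. At the start it stands on the worktop to the right of the warmer.
- jar3_mid (a point): Squat round jar of set honey, amber with a white label band and a brass lid, 62 mm across, 62 mm high, 0.19 to 0.33 kg, at its centre (31 mm above its underside). May be absent. At the start it stands on the worktop to the right of the warmer.
- jar4_mid (a point): Squat round jar of set honey, amber with a white label band and a brass lid, 62 mm across, 62 mm high, 0.19 to 0.33 kg, at its centre (31 mm above its underside). May be absent. At the start it stands on the worktop to the right of the warmer.
Not all that is in view belongs to the job. What is shaped like the part that bears jar1_mid but purple is not meant.

How it is judged:
On the way, in this order (a step that is already met when the one before it is completed fails the run):
1. what was left on the plate is on the worktop, tea box and tamper upright, with the wheel still off (height (world z) of tea_mid between 0.026 and 0.046 m and angle between each of tea_mid, tamper_mid's own z axis and vertical below 0.15 rad and height (world z) of tamper_mid between 0.026 and 0.046 m and height (world z) of bulb_mid between 0.018 and 0.038 m and value of joint heat_wheel below 0.2 rad), for 0.3 s.
2. every jar that is there stands upright and wholly on the plate, with the wheel still off (all of step 1 and x of jar1_mid in the frame of plate_mid between -0.1 and 0.1 m and y of jar1_mid in the frame of plate_mid between -0.1 and 0.1 m and z of jar1_mid in the frame of plate_mid between 0.021 and 0.041 m and angle between each of jar1_mid, jar2_mid, jar3_mid, jar4_mid's own z axis and vertical below 0.15 rad and x of jar2_mid in the frame of plate_mid between -0.1 and 0.1 m and y of jar2_mid in the frame of plate_mid between -0.1 and 0.1 m and z of jar2_mid in the frame of plate_mid between 0.021 and 0.041 m and x of jar3_mid in the frame of plate_mid between -0.1 and 0.1 m and y of jar3_mid in the frame of plate_mid between -0.1 and 0.1 m and z of jar3_mid in the frame of plate_mid between 0.021 and 0.041 m and x of jar4_mid in the frame of plate_mid between -0.1 and 0.1 m and y of jar4_mid in the frame of plate_mid between -0.1 and 0.1 m and z of jar4_mid in the frame of plate_mid between 0.021 and 0.041 m), for 0.3 s.
3. the wheel has been rolled until the needle stands over the red disc (horizontal distance between needle_tip and tab_red below 0.006 m), for 0.5 s.
At the end, for the whole second after the job is handed in: Tea box and tamper (if there) stand upright and the garlic rests on the worktop; every jar stands upright on the plate, its centre within 100 mm of the plate's middle along both plate axes (tilts under 0.15 rad); the needle's end rests within 6 mm of the red disc's centre, seen from above (height (world z) of tea_mid between 0.026 and 0.046 m and angle between each of tea_mid, tamper_mid, jar1_mid, jar2_mid, jar3_mid, jar4_mid's own z axis and vertical below 0.15 rad and height (world z) of tamper_mid between 0.026 and 0.046 m and height (world z) of bulb_mid between 0.018 and 0.038 m and x of jar1_mid in the frame of plate_mid between -0.1 and 0.1 m and y of jar1_mid in the frame of plate_mid between -0.1 and 0.1 m and z of jar1_mid in the frame of plate_mid between 0.021 and 0.041 m and x of jar2_mid in the frame of plate_mid between -0.1 and 0.1 m and y of jar2_mid in the frame of plate_mid between -0.1 and 0.1 m and z of jar2_mid in the frame of plate_mid between 0.021 and 0.041 m and x of jar3_mid in the frame of plate_mid between -0.1 and 0.1 m and y of jar3_mid in the frame of plate_mid between -0.1 and 0.1 m and z of jar3_mid in the frame of plate_mid between 0.021 and 0.041 m and x of jar4_mid in the frame of plate_mid between -0.1 and 0.1 m and y of jar4_mid in the frame of plate_mid between -0.1 and 0.1 m and z of jar4_mid in the frame of plate_mid between 0.021 and 0.041 m and horizontal distance between needle_tip and tab_red below 0.006 m); the robot touches nothing.
It fails at once if the mug or the lemon is shifted by more than 40 mm (distance of any of mug_mid, lemon_mid from where it was at the start of the episode above 0.04 m).
Of jar1, jar2, jar3, jar4 only 3 to 4 are there at a start; the rules pass over those that are not, and their reading is None.
Of tea, tamper, bulb only 2 to 3 are there at a start; the rules pass over those that are not, and their reading is None.
At some moment in a run one of jar1, jar2, jar3, jar4, tea may be knocked a few centimetres aside while the robot is not near it.
It also fails if it takes over 208 s, if anything falls off the work surface, if the arm or the gripper's body presses on something with over 40 N, if the wrist force passes 120 N, or if a joint passes its speed limit or range.

ROBOT

A 7-joint arm with a two-finger parallel gripper is mounted at the origin on a cart in front of the work surface, level with it; the furniture and walls round the work are solid. World frame = base frame: x ahead of the robot, y to its left, z up, the work surface at z = 0. Lengths are in m, angles in rad, forces in N, time in s.
With the tool pointing down it reaches from about 0.4 to 0.85 m from the base axis. Payload 10.4 kg.
Tool frame: the origin (TCP) lies between the finger pads; the fingertips stand 17 mm ahead of it and the grasp point (between the pads) lies 2 mm behind it; z points along the fingers, y is the line along which they close (so a half turn about z gives the same grasp; the last joint's range is limited). The gripper opens to 85 mm and grips with 20 to 120 N. Pads are 22 mm wide; open, the fingers measure 114 mm over their backs; the gripper's body (76 mm by 85 mm) begins 54 mm behind the grasp point. The pads swing forward as they close: fully open they stand 13 mm farther back than shut.
Start: joints at [-1.322, 0.332, -0.065, 1.46, 0.022, 1.35, -0.088], TCP at [0.168, 0.602, 0.248] pointing down, gripper open.
Joint ranges: [-2.6, 2.6], [-0.5, 2.12], [-1.47, 1.34], [0.16, 2.42], [-1.27, 4.41], [0.06, 2.06], [-2.6, 2.6]. Speed limits (rad/s): [2.22, 2.22, 2.79, 2.79, 3.14, 3.14, 3.14].

INTERFACE

Orientations are given as a unit quaternion [x, y, z, w].
In Python, from workcell import readout, imaging, manip gives the robot as it stands. The module is installed in compiled form; this text tells all that it offers.
- The arm moves only by the shell command python3 -m crank 'ROWS' [OPENING] [FORCE]. ROWS is JSON, a list of rows, each a list of 4 numbers: the shift along the tool's x, y, z as a fraction of full scale, then the turn about the tool's z as a fraction of full scale. In form: [[x, y, z, yaw], ...]. A call has 1 to 5 rows; each row is the pose to reach, as a shift and turn from the pose commanded when the call began, along the tool's axes at that moment; what a row does not reach only later rows make up. Full scale, the value 1, is 400 mm for a shift and 60 degrees for a turn. A row lasts 1/12 s, in which the tool goes at most 41.7 mm and 7.16 degrees, less where a joint would pass 70% of its speed; a pose out of reach is approached as far as the arm can. A call with a number of a shift or a turn outside -1 to 1 is refused whole. A call with a gripper value outside its range is refused whole. OPENING is the gripper command: -1 is shut, 1 is fully open, values between are in proportion, set as the call begins (- or left out, the last holds). The fingers move at their own pace and stop on an object; FORCE is the grip in N (left out, the last holds). Time passes only in rows, so rows that repeat a pose let the fingers close. It gives the time, the measured TCP pose, the force, the opening and the grip force at its end, in the units of the state.
- readout.get_obs(): the state, without advancing time (a new reading comes with each control period).
- imaging.camera(name): name is "scene" or "top" or "wrist"; returns a dict with "color" (400x640x3 uint8, red, green, blue), "fx", "fy", "cx", "cy" (pixels), "rvec" (rotation vector, rad) and "tvec" (3), from world to camera coordinates, as OpenCV has them. Camera axes: x right, y down, z forward; pixel columns grow to the right and rows downward; lengths in m; the calibration is good to about 2 mm. The wrist camera is an equidistant fisheye: a pixel r from the principal point sees the ray r / f radians off the axis. A picture is of the moment at which its call begins. There is no depth.
- manip.hand_in(): hands the job in; it is judged then, once.
The state is a dict: "clock": time; "joint_pos": joint angles; "joint_velocities": joint speeds; "tau": joint torques, N m; "position": TCP position; "ee_rot": TCP orientation; "ft_force": force on the tool from outside, world axes, zero at the start; "torque": the same for the moment, N m; "grip_width": opening from 0.0 (shut) to 1.0 (fully open); "grasp_force": force on a finger pad.
Only numpy, scipy, OpenCV 4.12 (cv2) and the standard library are available. Lean on these libraries where they do the work, as an engineer would, in place of code of your own. Each camera call takes 0.05 s, during which the arm holds its last target. There are 200 camera calls.

## Working session

There is one attempt and no reset: what is moved stays moved. The work goes in short steps, Python scripts to look and compute and a shell command to move; the robot and the scene stay as the last step left them, time stands still between calls to the robot, and variables do not carry over. Pictures are saved under pics/ and viewed, at most 14 in all, crops included, and the job is handed in when it is done.

```bash
mkdir -p pics; cat > h.py <<'E'
import numpy as np, cv2
from workcell import readout, imaging, manip
from scipy.spatial.transform import Rotation as R
def cam(n,save=None):
    c=imaging.camera(n)
    if save: cv2.imwrite('pics/'+save,c['color'][:,:,::-1])
    return c
def ray(c,u,v):
    M=cv2.Rodrigues(np.array(c['rvec'],float))[0]; t=np.array(c['tvec'],float).ravel()
    return -M.T@t, M.T@np.array([(u-c['cx'])/c['fx'],(v-c['cy'])/c['fy'],1.])
def pt(c,u,v,z):
    o,d=ray(c,u,v); return o+d*(z-o[2])/d[2]
def proj(c,p):
    return cv2.projectPoints(np.array(p,float).reshape(-1,3),np.array(c['rvec'],float),np.array(c['tvec'],float),np.array([[c['fx'],0,c['cx']],[0,c['fy'],c['cy']],[0,0,1.]]),None)[0].reshape(-1,2)
E
python3 - <<'E'
from h import *
o=readout.get_obs()
for k,v in o.items(): print(k,np.round(v,3))
for n in ('top','scene'):
    c=cam(n,n+'0.png'); M=cv2.Rodrigues(np.array(c['rvec'],float))[0]
    print(n,np.round(-M.T@np.array(c['tvec']).ravel(),3),c['fx'],np.round(M,2).tolist())
E
```

```text
clock 0.0
joint_pos [-1.322  0.333 -0.065  1.461  0.022  1.35  -0.088]
joint_velocities [-0.     0.001  0.001  0.001 -0.     0.001  0.001]
tau [ 0.0000e+00 -6.2543e+01  4.9000e-02 -3.9162e+01  1.6000e-02  1.0000e-02
 -0.0000e+00]
position [0.168 0.602 0.248]
ee_rot [ 0.135  0.991 -0.001 -0.   ]
ft_force [-0.028  0.091 -0.067]
torque [ 0.032 -0.03   0.014]
grasp_force 0.0
grip_width 1.0
top [ 0.438 -0.025  1.383] 399.7380309040137 [[0.02, -1.0, -0.0], [-1.0, -0.02, -0.08], [0.08, 0.0, -1.0]]
scene [0.516 0.64  1.264] 468.38750434014185 [[-1.0, -0.01, 0.01], [-0.02, 0.87, -0.48], [-0.01, -0.49, -0.87]]
```

View pics/top0.png

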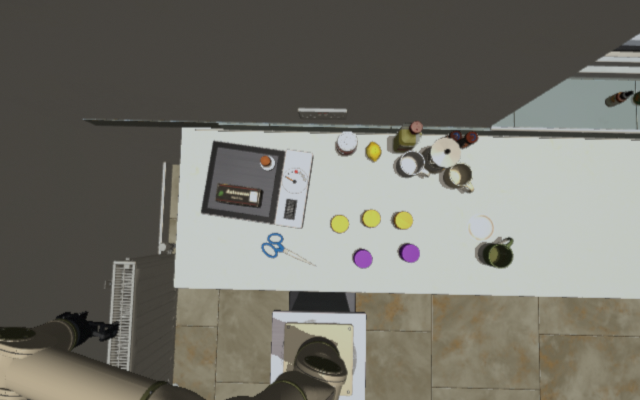

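View pics/scene0.png

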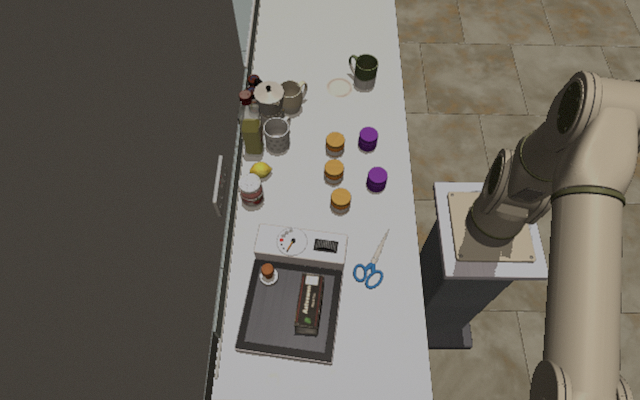

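The top view shows the tea box at (240,195), the tamper at (266,162) and no garlic. Three brass-lidded jars are at (340,224), (372,218) and (403,220).

Look-alikes are the purple jars at (363,259) and (410,253), and a white-lidded dark jar at (347,143). The lemon is at (374,151) and the spotted mug at (411,163). I'll choose the three brass-lidded ones and check them in a close crop.

```bash
python3 - <<'E'
from h import *
a=cv2.imread('pics/top0.png'); b=cv2.imread('pics/scene0.png')
A=cv2.resize(a[120:280,190:450],None,fx=3,fy=3,interpolation=cv2.INTER_CUBIC)[:,:780]
cv2.imwrite('pics/c1.png',A)
B=cv2.resize(b[215:365,225:360],None,fx=4,fy=4,interpolation=cv2.INTER_CUBIC); cv2.imwrite('pics/c2.png',B)
c=cam('top'); s=cam('scene')
def blobs(c,lo,hi,z,mn=60):
    hsv=cv2.cvtColor(c['color'],cv2.COLOR_RGB2HSV); m=cv2.inRange(hsv,lo,hi)
    n,l,st,ce=cv2.connectedComponentsWithStats(m)
    for i in range(1,n):
        if st[i,4]>=mn: print(np.round(ce[i],1),st[i].tolist(),np.round(pt(c,*ce[i],z),3))
print('yellow top');blobs(c,(20,120,80),(35,255,255),.062)
print('orange scene');blobs(s,(8,120,80),(35,255,255),.062)
print('purple');blobs(c,(125,100,50),(160,255,255),.062)
print('warmer corners z~.032')
for u,v in [(213,142),(312,152),(302,227),(202,213),(285,150),(275,221)]: print((u,v),np.round(pt(c,u,v,.032 if u<290 else .066),3))
E
```

```text
yellow top
[403.3 140. ] [399, 130, 15, 15, 60] [ 0.733 -0.27   0.062]
[373.1 151. ] [366, 142, 15, 19, 199] [ 0.693 -0.17   0.062]
[370.5 218.1] [362, 210, 18, 17, 237] [ 0.469 -0.164  0.062]
[402.9 219.9] [395, 212, 17, 17, 241] [ 0.465 -0.271  0.062]
[339.  223.4] [331, 215, 17, 17, 226] [ 0.449 -0.061  0.062]
orange scene
[250.2 126. ] [242, 120, 17, 13, 179] [ 0.741 -0.318  0.062]
[334.7 141.3] [326, 133, 18, 19, 260] [ 0.467 -0.263  0.062]
[333.6 168.9] [325, 159, 18, 21, 285] [ 0.471 -0.158  0.062]
[260.4 169.2] [250, 162, 21, 16, 216] [ 0.695 -0.152  0.062]
[340.2 198.3] [331, 189, 19, 21, 311] [ 0.451 -0.054  0.062]
[266.7 268.5] [261, 263, 13, 12, 117] [0.654 0.171 0.062]
purple
[409.1 252.5] [400, 244, 19, 18, 273] [ 0.359 -0.292  0.062]
[362.4 258.3] [354, 250, 18, 18, 255] [ 0.337 -0.139  0.062]
warmer corners z~.032
(213, 142) [0.718 0.376 0.032]
(312, 152) [0.685 0.034 0.066]
(302, 227) [0.435 0.061 0.066]
(202, 213) [0.475 0.402 0.032]
(285, 150) [0.696 0.128 0.032]
(275, 221) [0.453 0.155 0.032]
```

View pics/c1.png

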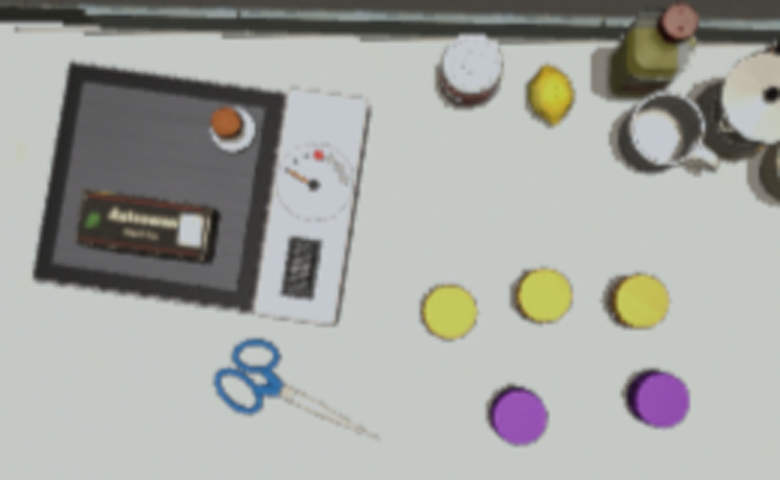

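View pics/c2.png

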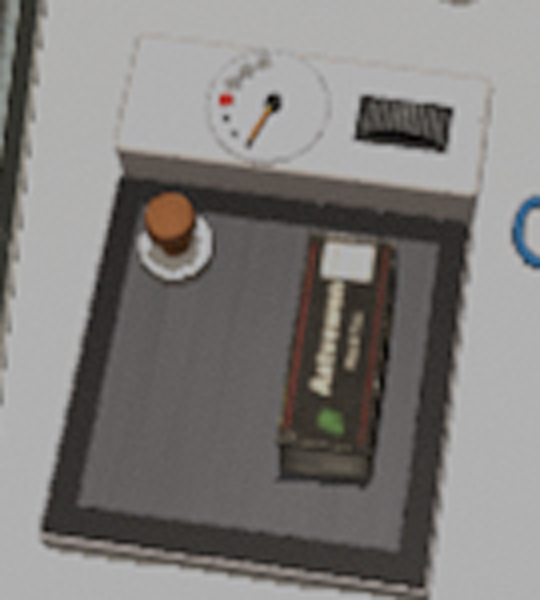

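The crop confirms three brass lids; the jars below are purple and the white-lidded one at the back is not brass. Clockwise from the needle come two small dark dots, then the red disc at c1 (318,155), which makes it the third click. Next I'll work out the geometry.

```bash
cat >> h.py <<'E'
YAW=-.105; O=np.array([.583,.264])
def w2(x,y):  # warmer->world
    c,s=np.cos(YAW),np.sin(YAW); return O+np.array([c*x-s*y,s*x+c*y])
def inv(p):
    c,s=np.cos(YAW),np.sin(YAW); d=np.array(p[:2])-O; return np.array([c*d[0]+s*d[1],-s*d[0]+c*d[1]])
def go(p,yaw=None):
    """rows needed (fractions) from the present pose to world p; yaw=world angle of tool y mod pi"""
    o=readout.get_obs(); M=R.from_quat(o['ee_rot']).as_matrix()
    d=M.T@(np.array(p)-o['position'])/.4
    a=np.arctan2(M[1,1],M[0,1]); t=0
    if yaw is not None: t=-((yaw-a+np.pi/2)%np.pi-np.pi/2)/np.radians(60)
    print('pos',np.round(o['position'],4),'toolx',np.round(M[:2,0],3),'tooly',np.round(M[:2,1],3),'rows',np.round(d,3),'turn',np.round(t,3),'j',np.round(o['joint_pos'],2),'t',round(o['clock'],1))
E
python3 - <<'E'
from h import *
c=cam('top'); s=cam('scene')
T=lambda u,v,z:pt(c,u/3+190,v/3+120,z); S=lambda u,v,z:pt(s,u/4+225,v/4+215,z)
def p(n,a): print(n,np.round(a,3),'warmer',np.round(inv(a),3))
p('teaT',T(146,225,.103));p('teaS',S(338,343,.103))
a=T(213,205,.103)-T(85,192,.103);print('tea dir',np.degrees(np.arctan2(a[1],a[0]))%180,np.linalg.norm(a))
p('tamT',T(226,122,.105));p('tamS',S(170,210,.105))
p('wheelT',T(300,267,.075));p('wheelS',S(403,122,.075))
p('hubT',T(314,184,.066));p('hubS',S(273,102,.066))
p('redT',T(318,155,.066));p('redS',S(226,100,.066))
p('needT',T(286,170,.07));p('needS',S(250,144,.07))
for n,q in dict(BL=(70,63),FL=(35,280)).items(): p(n,T(*q,.032))
for n,q in dict(BR=(370,100),FR=(335,325)).items(): p(n,T(*q,.066))
p('scen FL',S(428,585,.032));p('scene BL',S(44,540,.032));p('BR',S(137,35,.066));p('FR',S(490,72,.066))
go([*inv([0,0]),.2]); go([.54,.29,.3],np.pi*0+YAW)
E
```

```text
teaT [0.533 0.264 0.103] warmer [-0.05  -0.005]
teaS [0.534 0.273 0.103] warmer [-0.049  0.004]
tea dir 85.43703574151439 0.1383083850294319
tamT [0.646 0.182 0.105] warmer [ 0.071 -0.075]
tamS [0.647 0.185 0.105] warmer [ 0.072 -0.072]
wheelT [0.493 0.101 0.075] warmer [-0.073 -0.172]
wheelS [0.493 0.106 0.075] warmer [-0.072 -0.167]
hubT [0.585 0.089 0.066] warmer [ 0.02  -0.174]
hubS [0.585 0.088 0.066] warmer [ 0.02  -0.175]
redT [0.617 0.086 0.066] warmer [ 0.053 -0.174]
redS [0.618 0.087 0.066] warmer [ 0.053 -0.172]
needT [0.6  0.12 0.07] warmer [ 0.032 -0.141]
needS [0.599 0.122 0.07 ] warmer [ 0.031 -0.14 ]
BL [0.722 0.375 0.032] warmer [0.126 0.125]
FL [0.473 0.403 0.032] warmer [-0.124  0.127]
BR [0.68  0.03  0.066] warmer [ 0.121 -0.223]
FR [0.43  0.062 0.066] warmer [-0.13  -0.217]
scen FL [0.474 0.407 0.032] warmer [-0.123  0.131]
scene BL [0.721 0.383 0.032] warmer [0.124 0.133]
BR [0.684 0.037 0.066] warmer [ 0.124 -0.215]
FR [0.432 0.062 0.066] warmer [-0.129 -0.217]
pos [0.1678 0.602  0.2481] toolx [-0.963  0.268] tooly [0.268 0.963] rows [ 1.112 -2.712  0.121] turn 0 j [-1.32  0.33 -0.06  1.46  0.02  1.35 -0.09] t 0.3
pos [0.1678 0.602  0.2481] toolx [-0.963  0.268] tooly [0.268 0.963] rows [-1.106 -0.502 -0.13 ] turn 1.341 j [-1.32  0.33 -0.06  1.46  0.02  1.35 -0.09] t 0.3
```

```bash
sed -i 's/O=np.array(.*/O=np.array([.5815,.2665])/' h.py
python3 -m crank '[[-0.09,-0.04,-0.06,0],[-0.18,-0.08,-0.13,0],[-0.26,-0.12,-0.13,0],[-0.36,-0.16,-0.13,0],[-0.36,-0.16,-0.13,0]]' 1 30
python3 -m crank '[[-0.37,-0.17,0,0],[-0.37,-0.17,0,0],[-0.37,-0.17,0,0],[-0.37,-0.17,0,0],[-0.37,-0.17,0,0]]'
python3 -m crank '[[-0.37,-0.17,0,0],[-0.37,-0.17,0,0],[-0.37,-0.17,0,0],[-0.37,-0.17,0,0],[-0.37,-0.17,0,0]]'
python3 -m crank '[[0,0,0,0.45],[0,0,0,0.45],[0,0,0,0.45],[0,0,0,0.45],[0,0,0,0.45]]'
python3 -m crank '[[0,0,0,0.45],[0,0,0,0.45],[0,0,0,0.45],[0,0,0,0.45],[0,0,0,0.45]]'
python3 -m crank '[[0,0,0,0.44],[0,0,0,0.44],[0,0,0,0.44],[0,0,0,0.44],[0,0,0,0.44]]'
python3 -c "
from h import *
go([.533,.268,.074],-.095)"
```

```text
clock: 0.72
position: [0.297, 0.4966, 0.3016]
ee_rot: [0.14, 0.99, 0.0, 0.002]
ft_force: [1.1, -0.1, 0.0]
grip_width: 1.001
grasp_force: 0.0
clock: 1.13
position: [0.4204, 0.3896, 0.3004]
ee_rot: [0.141, 0.99, -0.001, 0.002]
ft_force: [0.5, -1.5, -0.9]
grip_width: 0.999
grasp_force: 0.0
clock: 1.55
position: [0.5433, 0.2837, 0.2999]
ee_rot: [0.141, 0.99, -0.002, 0.001]
ft_force: [0.5, -1.1, 0.9]
grip_width: 0.996
grasp_force: 0.0
clock: 1.97
position: [0.5377, 0.2917, 0.3001]
ee_rot: [0.365, 0.931, -0.0, -0.0]
ft_force: [0.3, -0.4, -0.2]
grip_width: 0.998
grasp_force: 0.0
clock: 2.38
position: [0.5377, 0.2917, 0.3002]
ee_rot: [0.571, 0.821, -0.0, -0.0]
ft_force: [-0.6, -0.3, -1.4]
grip_width: 1.002
grasp_force: 0.0
clock: 2.8
position: [0.5378, 0.2916, 0.3002]
ee_rot: [0.742, 0.67, -0.0, -0.0]
ft_force: [-0.8, 0.7, -0.2]
grip_width: 1.002
grasp_force: 0.0
pos [0.5378 0.2916 0.3002] toolx [0.102 0.995] tooly [ 0.995 -0.102] rows [-0.06  -0.006  0.565] turn -0.007 j [-0.89  0.29  0.41  1.44 -0.11  1.44 -0.59] t 2.8
```

```bash
python3 -m crank '[[-0.06,-0.006,0.1,0],[-0.06,-0.006,0.2,0],[-0.06,-0.006,0.3,0],[-0.06,-0.006,0.4,0],[-0.06,-0.006,0.4,0]]' | head -3
python3 -m crank '[[0,0,0.08,0],[0,0,0.165,0],[0,0,0.165,0],[0,0,0.165,0]]'
python3 -m crank '[[0,0,0,0],[0,0,0,0],[0,0,0,0],[0,0,0,0],[0,0,0,0]]' -1 30
python3 -m crank '[[0,0,0,0],[0,0,0,0],[0,0,0,0],[0,0,0,0],[0,0,0,0]]'
python3 -c "
from h import *
cam('wrist','w1.png'); go([.36,.35,.074],-.095)"
```

```text
clock: 3.22
position: [0.5288, 0.2658, 0.1326]
ee_rot: [0.741, 0.672, -0.006, -0.001]
clock: 3.55
position: [0.533, 0.2678, 0.0753]
ee_rot: [0.742, 0.671, -0.001, -0.0]
ft_force: [1.1, 0.2, 0.5]
grip_width: 1.004
grasp_force: 0.0
clock: 3.97
position: [0.5346, 0.2686, 0.0774]
ee_rot: [0.743, 0.67, 0.002, 0.0]
ft_force: [0.0, 0.5, 8.1]
grip_width: 0.74
grasp_force: 32.8
clock: 4.38
position: [0.5347, 0.2686, 0.0775]
ee_rot: [0.743, 0.67, 0.002, 0.0]
ft_force: [-0.1, -0.5, 8.1]
grip_width: 0.739
grasp_force: 32.8
pos [0.5347 0.2686 0.0774] toolx [0.103 0.995] tooly [ 0.995 -0.103] rows [ 0.157 -0.455  0.008] turn -0.008 j [-0.84  0.44  0.37  1.74 -0.19  1.   -0.5 ] t 4.4
```

```bash
python3 -m crank '[[0,0,-0.08,0],[0,0,-0.16,0],[0,0,-0.16,0]]' | head -4
python3 -m crank '[[0.03,-0.09,0,0],[0.06,-0.18,0,0],[0.09,-0.27,0,0],[0.12,-0.36,0,0],[0.157,-0.455,0,0]]'|head -2
python3 -m crank '[[0,0,0,0],[0,0,0.08,0],[0,0,0.16,0],[0,0,0.18,0],[0,0,0.18,0]]'
python3 -c "
from h import *
cam('top','t2.png'); go([.36,.35,.046],-.095)"
```

```text
clock: 4.68
position: [0.5364, 0.2691, 0.1462]
ee_rot: [0.743, 0.669, 0.005, 0.001]
ft_force: [1.8, 0.7, -0.9]
clock: 5.1
position: [0.3578, 0.3495, 0.1399]
clock: 5.52
position: [0.358, 0.3482, 0.0654]
ee_rot: [0.743, 0.669, -0.001, 0.0]
ft_force: [-0.4, -0.5, -0.9]
grip_width: 0.742
grasp_force: 34.2
pos [0.3588 0.349  0.067 ] toolx [0.104 0.995] tooly [ 0.995 -0.104] rows [0.003 0.003 0.052] turn -0.009 j [-1.12  0.25  0.29  1.99 -0.09  0.91 -0.89] t 5.6
```

```bash
python3 -m crank '[[0,0,0.02,0],[0,0,0.04,0],[0,0,0.048,0],[0,0,0.048,0]]'
python3 -m crank '[[0,0,0,0],[0,0,0,0],[0,0,0,0],[0,0,0,0],[0,0,0,0]]' 1
python3 -m crank '[[0,0,-0.1,0],[0,0,-0.2,0],[0,0,-0.3,0],[0,0,-0.4,0],[0,0,-0.4,0]]' | head -2
python3 -c "
from h import *
go([.646,.184,.2],-.095)"
```

```text
clock: 5.9
position: [0.3585, 0.3489, 0.0467]
ee_rot: [0.743, 0.669, -0.0, 0.0]
ft_force: [-0.3, 1.2, -0.6]
grip_width: 0.736
grasp_force: 34.3
clock: 6.32
position: [0.3587, 0.3492, 0.0473]
ee_rot: [0.743, 0.669, 0.0, -0.0]
ft_force: [-0.2, 1.0, -0.2]
grip_width: 1.001
grasp_force: 0.0
clock: 6.73
position: [0.361, 0.3515, 0.2151]
pos [0.361  0.3515 0.2151] toolx [0.105 0.994] tooly [ 0.995 -0.105] rows [-0.342  0.752  0.038] turn -0.009 j [-1.15  0.07  0.3   1.85 -0.02  1.22 -0.94] t 6.7
```

```bash
python3 -m crank '[[-0.04,0.09,0,0],[-0.08,0.18,0,0],[-0.12,0.27,0,0],[-0.16,0.36,0,0],[-0.17,0.376,0,0]]' 0.7 | head -2
python3 -m crank '[[-0.04,0.09,0,0],[-0.08,0.18,0,0],[-0.12,0.27,0,0],[-0.16,0.36,0,0],[-0.17,0.376,0,0]]' | head -2
python3 -m crank '[[0,0,0.05,0],[0,0,0.1,0],[0,0,0.15,0],[0,0,0.2,0],[0,0,0.2,0]]'
python3 -c "
from h import *
cam('scene','s3.png'); go([.646,.184,.081],-.095)"
```

```text
clock: 7.15
position: [0.506, 0.2607, 0.2074]
clock: 7.57
position: [0.6475, 0.1769, 0.2063]
clock: 7.98
position: [0.6413, 0.1822, 0.1227]
ee_rot: [0.743, 0.669, -0.003, -0.001]
ft_force: [0.6, -0.1, -1.3]
grip_width: 0.853
grasp_force: 0.0
pos [0.6423 0.1824 0.1251] toolx [0.104 0.995] tooly [ 0.995 -0.104] rows [0.005 0.009 0.11 ] turn -0.009 j [-0.68  0.55  0.47  1.5  -0.26  1.16 -0.27] t 8.0
```

```bash
python3 -c "
from h import *
b=cv2.imread('pics/s3.png'); cv2.imwrite('pics/c3.png',cv2.resize(b[200:400,220:440],None,fx=2.5,fy=2.5,interpolation=cv2.INTER_CUBIC))"
```

```text
(no output)
```

View pics/c3.png

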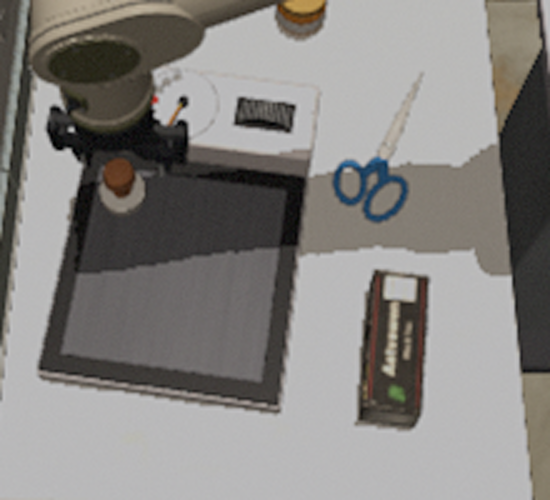

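The tea box stands upright on the worktop at c3 (395,345), and the tamper at (118,185) is under the gripper. Now I'll lower and grip.

```bash
python3 -m crank '[[0.005,0.009,0.05,0],[0.005,0.009,0.1,0],[0.005,0.009,0.107,0],[0.005,0.009,0.107,0]]'
python3 -m crank '[[0,0,0,0],[0,0,0,0],[0,0,0,0],[0,0,0,0],[0,0,0,0]]' -1 40
python3 -m crank '[[0,0,0,0],[0,0,0,0],[0,0,0,0],[0,0,0,0],[0,0,0,0]]'
python3 -m crank '[[0,0,-0.1,0],[0,0,-0.2,0],[0,0,-0.25,0],[0,0,-0.25,0],[0,0,-0.25,0]]'
python3 -c "
from h import *
cam('scene','s4.png'); go([.57,-.045,.2],-.095)
b=cv2.imread('pics/s4.png'); cv2.imwrite('pics/c4.png',cv2.resize(b[200:360,200:400],None,fx=2.5,fy=2.5,interpolation=cv2.INTER_CUBIC))"
```

```text
clock: 8.37
position: [0.6471, 0.1841, 0.0845]
ee_rot: [0.743, 0.669, -0.0, -0.0]
ft_force: [-0.1, -0.1, -0.0]
grip_width: 0.853
grasp_force: 0.0
clock: 8.78
position: [0.6485, 0.1843, 0.0861]
ee_rot: [0.743, 0.669, 0.001, 0.001]
ft_force: [0.3, -0.1, 6.1]
grip_width: 0.391
grasp_force: 39.2
clock: 9.2
position: [0.6485, 0.1843, 0.0861]
ee_rot: [0.743, 0.669, 0.001, 0.0]
ft_force: [0.6, 0.1, 5.9]
grip_width: 0.384
grasp_force: 39.2
clock: 9.62
position: [0.6477, 0.1842, 0.1852]
ee_rot: [0.743, 0.669, 0.001, 0.0]
ft_force: [-0.6, 0.0, -4.3]
grip_width: 0.387
grasp_force: 41.3
pos [0.6468 0.1841 0.1834] toolx [0.104 0.995] tooly [ 0.995 -0.104] rows [-0.59  -0.131 -0.041] turn -0.009 j [-0.69  0.51  0.49  1.43 -0.24  1.27 -0.29] t 9.7
```

View pics/c4.png

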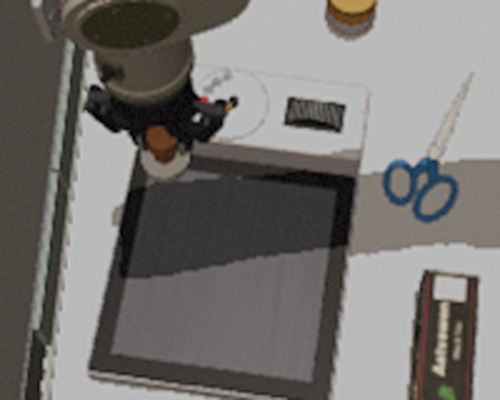

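```bash
python3 -m crank '[[-0.09,-0.02,0,0],[-0.18,-0.04,0,0],[-0.27,-0.06,0,0],[-0.3,-0.065,0,0],[-0.3,-0.065,0,0]]' | head -2
python3 -m crank '[[-0.09,-0.02,0,0],[-0.18,-0.04,0,0],[-0.27,-0.06,0,0],[-0.29,-0.065,0,0],[-0.29,-0.065,0,0]]' | head -2
python3 -m crank '[[0,0,0.07,0],[0,0,0.14,0],[0,0,0.21,0],[0,0,0.26,0],[0,0,0.26,0]]'
python3 -c "
from h import *
go([.57,-.045,.056],-.095)"
```

```text
clock: 10.08
position: [0.6072, 0.062, 0.1827]
clock: 10.5
position: [0.5693, -0.0488, 0.183]
clock: 10.92
position: [0.5678, -0.0434, 0.0748]
ee_rot: [0.742, 0.67, -0.003, -0.003]
ft_force: [-1.5, -0.5, -2.8]
grip_width: 0.387
grasp_force: 41.4
pos [ 0.5678 -0.0434  0.0748] toolx [0.102 0.995] tooly [ 0.995 -0.102] rows [-0.003  0.006  0.047] turn -0.007 j [-0.45  0.42  0.55  1.81 -0.25  0.99  0.09] t 10.9
```

```bash
python3 -m crank '[[0,0,0.02,0],[0,0,0.04,0],[0,0,0.047,0],[0,0,0.047,0],[0,0,0.047,0]]'
python3 -m crank '[[0,0,0,0],[0,0,0,0],[0,0,0,0],[0,0,0,0],[0,0,0,0]]' 0.6
python3 -m crank '[[0,0,-0.1,0],[0,0,-0.2,0],[0,0,-0.3,0],[0,0,-0.4,0],[0,0,-0.4,0]]' | head -2
python3 -m crank '[[0.35,-0.3,0,0],[0.35,-0.3,0,0],[0.35,-0.3,0,0],[0.35,-0.3,0,0],[0.35,-0.3,0,0]]' 1 | head -2
python3 - <<'E'
from h import *
c=cam('top','t5.png');cam('scene','s5.png')
hsv=cv2.cvtColor(c['color'],cv2.COLOR_RGB2HSV); m=cv2.inRange(hsv,(20,120,80),(35,255,255))
n,l,st,ce=cv2.connectedComponentsWithStats(m)
for i in range(1,n):
    if st[i,4]>=60: print(np.round(ce[i],1),st[i,4],np.round(pt(c,*ce[i],.062),4))
go([.449,-.061,.2],-.095)
a=cv2.imread('pics/t5.png')[120:280,190:450];b=cv2.imread('pics/s5.png')[150:310,200:460]
cv2.imwrite('pics/c5.png',cv2.resize(np.vstack([a,b]),None,fx=1.8,fy=1.8,interpolation=cv2.INTER_CUBIC))
E
```

```text
clock: 11.33
position: [0.5715, -0.0451, 0.0621]
ee_rot: [0.743, 0.669, 0.0, 0.0]
ft_force: [-0.1, -0.4, -3.2]
grip_width: 0.387
grasp_force: 41.4
clock: 11.75
position: [0.5713, -0.0452, 0.0618]
ee_rot: [0.743, 0.669, 0.0, 0.0]
ft_force: [-0.4, 0.7, 0.2]
grip_width: 0.802
grasp_force: 0.0
clock: 12.17
position: [0.5743, -0.0459, 0.2297]
clock: 12.58
position: [0.4635, 0.111, 0.2216]
[403.3 140. ] 60 [ 0.7327 -0.2703  0.062 ]
[373.1 151. ] 198 [ 0.6931 -0.1697  0.062 ]
[370.5 218.1] 237 [ 0.4692 -0.1642  0.062 ]
[402.9 219.9] 241 [ 0.4654 -0.271   0.062 ]
[339.1 223.4] 225 [ 0.4494 -0.0608  0.062 ]
pos [0.4646 0.11   0.2217] toolx [0.098 0.995] tooly [ 0.995 -0.098] rows [-0.429  0.003  0.054] turn -0.003 j [-0.78  0.01  0.46  1.9  -0.    1.24 -0.42] t 12.7
```

View pics/c5.png

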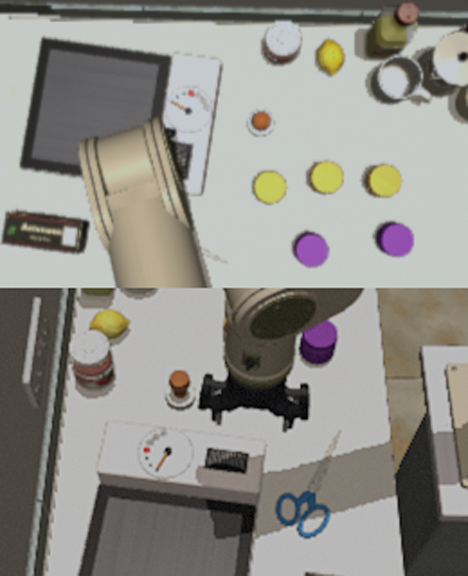

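The tamper stands upright at c5 (261,121) and the tea box at (45,232). The three jars have not moved, at (269,187), (327,177) and (384,181). Next is the nearest jar.

```bash
python3 -m crank '[[-0.1,0,0,0],[-0.2,0,0,0],[-0.3,0,0,0],[-0.4,0,0,0],[-0.43,0.003,0,0]]' 1 40 | head -2
python3 -m crank '[[0,0,0.1,0],[0,0,0.2,0],[0,0,0.25,0],[0,0,0.25,0],[0,0,0.25,0]]' | head -2
python3 -c "
from h import *
go([.4494,-.061,.036],-.095)"
```

```text
clock: 13.1
position: [0.4486, -0.0716, 0.2219]
clock: 13.52
position: [0.4493, -0.0656, 0.1215]
pos [ 0.4493 -0.0656  0.1215] toolx [0.105 0.994] tooly [ 0.994 -0.105] rows [ 0.012 -0.001  0.214] turn -0.01 j [-0.59  0.07  0.67  2.07 -0.05  1.02 -0.01] t 13.5
```

```bash
python3 -m crank '[[0.012,-0.001,0.08,0],[0.012,-0.001,0.15,0],[0.012,-0.001,0.21,0],[0.012,-0.001,0.21,0],[0.012,-0.001,0.21,0]]' | head -5
python3 -m crank '[[0,0,0,0],[0,0,0,0],[0,0,0,0],[0,0,0,0],[0,0,0,0]]' -1 40
python3 -m crank '[[0,0,0,0],[0,0,0,0]]'
python3 -m crank '[[0,0,-0.1,0],[0,0,-0.2,0],[0,0,-0.3,0],[0,0,-0.36,0],[0,0,-0.36,0]]'
python3 -c "
from h import *
go([.589,.341,.2],-.095)"
```

```text
clock: 13.93
position: [0.4504, -0.0602, 0.0387]
ee_rot: [0.743, 0.669, -0.0, 0.0]
ft_force: [-0.2, -0.1, 1.6]
grip_width: 1.0
clock: 14.35
position: [0.4515, -0.0598, 0.0397]
ee_rot: [0.743, 0.669, 0.002, 0.001]
ft_force: [-2.1, -0.6, 10.5]
grip_width: 0.715
grasp_force: 41.0
clock: 14.52
position: [0.4514, -0.0598, 0.0397]
ee_rot: [0.743, 0.669, 0.002, 0.001]
ft_force: [-1.9, -0.6, 10.0]
grip_width: 0.717
grasp_force: 41.0
clock: 14.93
position: [0.4526, -0.0602, 0.1876]
ee_rot: [0.743, 0.669, 0.005, 0.002]
ft_force: [1.0, 0.2, -2.1]
grip_width: 0.716
grasp_force: 46.0
pos [ 0.4526 -0.0602  0.1876] toolx [0.105 0.994] tooly [ 0.994 -0.105] rows [ 1.033  0.234 -0.025] turn -0.01 j [-0.64 -0.04  0.67  2.    0.02  1.16 -0.08] t 14.9
```

```bash
python3 -m crank '[[0.09,0.02,0,0],[0.18,0.04,0,0],[0.27,0.06,0,0],[0.345,0.078,0,0],[0.345,0.078,0,0]]' | head -2
python3 -m crank '[[0.09,0.02,0,0],[0.18,0.04,0,0],[0.27,0.06,0,0],[0.345,0.078,0,0],[0.345,0.078,0,0]]' | head -2
python3 -m crank '[[0.09,0.02,0,0],[0.18,0.04,0,0],[0.27,0.06,0,0],[0.345,0.078,0,0],[0.345,0.078,0,0]]' | head -2
python3 -m crank '[[0,0,0,0],[0,0,0.06,0],[0,0,0.12,0],[0,0,0.22,0],[0,0,0.22,0]]'
python3 -c "
from h import *
go([.589,.341,.073],-.095)"
```

```text
clock: 15.35
position: [0.4958, 0.081, 0.1814]
clock: 15.77
position: [0.5403, 0.2156, 0.1809]
clock: 16.18
position: [0.5847, 0.3495, 0.1801]
clock: 16.6
position: [0.5823, 0.3388, 0.0864]
ee_rot: [0.743, 0.669, -0.005, -0.0]
ft_force: [-2.0, -1.3, -3.8]
grip_width: 0.716
grasp_force: 45.8
pos [0.5823 0.3388 0.0864] toolx [0.105 0.994] tooly [ 0.994 -0.105] rows [0.007 0.016 0.033] turn -0.01 j [-0.89  0.59  0.41  1.5  -0.25  1.11 -0.53] t 16.6
```

```bash
python3 -m crank '[[0,0,0.01,0],[0,0,0.02,0],[0,0,0.03,0],[0,0,0.03,0],[0,0,0.03,0]]'
python3 -c "
from h import *
go([.589,.341,.073],-.095)"
```

```text
clock: 17.02
position: [0.5864, 0.3424, 0.0827]
ee_rot: [0.743, 0.669, 0.001, 0.0]
ft_force: [0.9, 0.4, -2.4]
grip_width: 0.715
grasp_force: 45.8
pos [0.5864 0.3424 0.0827] toolx [0.104 0.995] tooly [ 0.995 -0.104] rows [-0.003  0.007  0.024] turn -0.009 j [-0.89  0.6   0.41  1.5  -0.26  1.09 -0.53] t 17.0
```

```bash
python3 -m crank '[[0,0,0.01,0],[0,0,0.02,0],[0,0,0.024,0],[0,0,0.024,0],[0,0,0.024,0]]'
python3 -m crank '[[0,0,0,0],[0,0,0,0],[0,0,0,0],[0,0,0,0],[0,0,0,0]]' 1
python3 -m crank '[[0,0,-0.1,0],[0,0,-0.2,0],[0,0,-0.3,0],[0,0,-0.3,0],[0,0,-0.3,0]]'|head -2
python3 -c "
from h import *
go([.4692,-.1642,.19],-.095)"
```

```text
clock: 17.43
position: [0.5859, 0.3422, 0.072]
ee_rot: [0.743, 0.669, 0.0, -0.0]
ft_force: [-0.9, -0.5, 0.4]
grip_width: 0.714
grasp_force: 46.0
clock: 17.85
position: [0.586, 0.3422, 0.072]
ee_rot: [0.743, 0.669, 0.0, -0.0]
ft_force: [1.1, 0.5, -0.3]
grip_width: 0.998
grasp_force: 0.0
clock: 18.27
position: [0.5872, 0.3428, 0.195]
pos [0.5872 0.3428 0.195 ] toolx [0.104 0.995] tooly [ 0.995 -0.104] rows [-1.291 -0.162  0.007] turn -0.009 j [-0.91  0.5   0.44  1.4  -0.22  1.29 -0.55] t 18.3
```

```bash
cat > jars.py <<'E'
from h import *
c=cam('top')
hsv=cv2.cvtColor(c['color'],cv2.COLOR_RGB2HSV); m=cv2.inRange(hsv,(20,120,80),(35,255,255))
n,l,st,ce=cv2.connectedComponentsWithStats(m)
for i in range(1,n):
    if st[i,4]>=60: q=pt(c,*ce[i],.062); q2=pt(c,*ce[i],.094); print(np.round(ce[i],1),st[i,4],'table',np.round(q[:2],4),'plate frame',np.round(inv(q2),3))
E
python3 -m crank '[[-0.1,-0.0126,0,0],[-0.2,-0.025,0,0],[-0.3,-0.038,0,0],[-0.4,-0.05,0,0],[-0.43,-0.054,0,0]]'|head -2
python3 -m crank '[[-0.1,-0.0126,0,0],[-0.2,-0.025,0,0],[-0.3,-0.038,0,0],[-0.4,-0.05,0,0],[-0.43,-0.054,0,0]]'|head -2
python3 jars.py
python3 -m crank '[[-0.1,-0.0126,0,0],[-0.2,-0.025,0,0],[-0.3,-0.038,0,0],[-0.4,-0.05,0,0],[-0.43,-0.054,0,0]]'|head -2
python3 -m crank '[[0,0,0,0],[0,0,0,0]]'|head -2
python3 -c "
from h import *
go([.4692,-.1642,.037],-.095)"
```

```text
clock: 18.68
position: [0.5454, 0.1663, 0.1909]
clock: 19.1
position: [0.5053, -0.0017, 0.1911]
[403.2 139.9] 61 table [ 0.7329 -0.2701] plate frame [ 0.199 -0.513]
[373.1 151. ] 198 table [ 0.6931 -0.1697] plate frame [ 0.15  -0.419]
[216.8 179.1] 269 table [0.5874 0.3486] plate frame [-0.005  0.073]
[370.5 218.1] 237 table [ 0.4692 -0.1642] plate frame [-0.068 -0.437]
[402.9 219.9] 241 table [ 0.4654 -0.271 ] plate frame [-0.06  -0.541]
clock: 19.57
position: [0.4657, -0.1695, 0.1915]
clock: 19.73
position: [0.4677, -0.164, 0.1912]
pos [ 0.4677 -0.164   0.1912] toolx [0.105 0.994] tooly [ 0.994 -0.105] rows [-0.     0.004  0.386] turn -0.01 j [-0.47  0.09  0.76  1.9  -0.06  1.18  0.21] t 19.7
```

```bash
python3 -m crank '[[0,0.004,0.08,0],[0,0.004,0.16,0],[0,0.004,0.24,0],[0,0.004,0.3,0],[0,0.004,0.3,0]]' 1 40 | head -2
python3 -m crank '[[0,0,0.04,0],[0,0,0.085,0],[0,0,0.085,0],[0,0,0.085,0]]' | head -5
python3 -m crank '[[0,0,0,0],[0,0,0,0],[0,0,0,0],[0,0,0,0],[0,0,0,0]]' -1 40
python3 -m crank '[[0,0,0,0],[0,0,0,0]]'
python3 -m crank '[[0,0,-0.1,0],[0,0,-0.2,0],[0,0,-0.3,0],[0,0,-0.36,0],[0,0,-0.36,0]]'
python3 -m crank '[[0,0,0,0],[0,0,0,0]]'|head -2
python3 -c "
from h import *
go([.5815,.2665,.18],-.095)"
```

```text
clock: 20.15
position: [0.4669, -0.1615, 0.0672]
clock: 20.48
position: [0.4696, -0.1635, 0.0384]
ee_rot: [0.743, 0.67, -0.0, -0.0]
ft_force: [0.7, -0.5, 0.5]
grip_width: 0.999
clock: 20.9
position: [0.4706, -0.1643, 0.0395]
ee_rot: [0.743, 0.669, 0.001, 0.001]
ft_force: [-0.5, 1.1, 8.9]
grip_width: 0.717
grasp_force: 41.9
clock: 21.07
position: [0.4706, -0.1643, 0.0395]
ee_rot: [0.743, 0.669, 0.001, 0.001]
ft_force: [-1.2, 1.6, 8.1]
grip_width: 0.717
grasp_force: 41.9
clock: 21.48
position: [0.4718, -0.1653, 0.1875]
ee_rot: [0.743, 0.669, 0.003, 0.003]
ft_force: [0.5, 0.1, -2.5]
grip_width: 0.716
grasp_force: 46.1
clock: 21.65
position: [0.4688, -0.164, 0.1812]
pos [ 0.4688 -0.164   0.1812] toolx [0.104 0.995] tooly [ 0.995 -0.104] rows [1.1   0.168 0.004] turn -0.009 j [-0.48  0.11  0.78  1.91 -0.08  1.15  0.22] t 21.6
```

```bash
python3 -m crank '[[0.09,0.014,0,0],[0.18,0.028,0,0],[0.27,0.042,0,0],[0.367,0.056,0,0],[0.367,0.056,0,0]]' | head -2
python3 -m crank '[[0.09,0.014,0,0],[0.18,0.028,0,0],[0.27,0.042,0,0],[0.367,0.056,0,0],[0.367,0.056,0,0]]' | head -2
python3 -m crank '[[0.09,0.014,0,0],[0.18,0.028,0,0],[0.27,0.042,0,0],[0.367,0.056,0,0],[0.367,0.056,0,0]]' | head -2
python3 -m crank '[[0,0,0,0],[0,0,0.06,0],[0,0,0.12,0],[0,0,0.18,0],[0,0,0.24,0]]'|head -2
python3 -m crank '[[0,0,0,0],[0,0,0,0]]'|head -2
python3 -c "
from h import *
go([.5815,.2665,.0725],-.095)"
```

```text
clock: 22.07
position: [0.5072, -0.0123, 0.1799]
clock: 22.48
position: [0.5438, 0.1317, 0.1795]
clock: 22.9
position: [0.5802, 0.2755, 0.1786]
clock: 23.32
position: [0.5815, 0.2645, 0.0836]
clock: 23.48
position: [0.5811, 0.2647, 0.0844]
pos [0.5811 0.2647 0.0844] toolx [0.105 0.994] tooly [ 0.994 -0.105] rows [0.005 0.001 0.03 ] turn -0.01 j [-0.86  0.53  0.47  1.62 -0.27  1.06 -0.41] t 23.5
```

```bash
python3 -m crank '[[0,0,0.01,0],[0,0,0.02,0],[0,0,0.03,0],[0,0,0.03,0],[0,0,0.03,0]]'
python3 -m crank '[[0,0,0,0],[0,0,0,0],[0,0,0,0],[0,0,0,0],[0,0,0,0]]' 1
python3 -m crank '[[0,0,-0.1,0],[0,0,-0.2,0],[0,0,-0.3,0],[0,0,-0.3,0],[0,0,-0.3,0]]'|head -2
python3 -c "
from h import *
go([.4654,-.271,.19],-.095)"
```

```text
clock: 23.9
position: [0.582, 0.2667, 0.0741]
ee_rot: [0.743, 0.669, 0.0, -0.0]
ft_force: [0.2, -0.4, -2.5]
grip_width: 0.717
grasp_force: 46.1
clock: 24.32
position: [0.5822, 0.2667, 0.0742]
ee_rot: [0.743, 0.669, 0.0, 0.0]
ft_force: [-1.2, -0.1, 0.1]
grip_width: 1.001
grasp_force: 0.0
clock: 24.73
position: [0.5833, 0.267, 0.1968]
pos [0.5833 0.267  0.1968] toolx [0.104 0.995] tooly [ 0.995 -0.104] rows [-1.369 -0.153  0.012] turn -0.009 j [-0.88  0.42  0.51  1.51 -0.21  1.26 -0.45] t 24.7
```

```bash
python3 -m crank '[[-0.1,-0.011,0,0],[-0.2,-0.022,0,0],[-0.3,-0.033,0,0],[-0.4,-0.044,0,0],[-0.456,-0.051,0,0]]'|head -2
python3 -m crank '[[-0.1,-0.011,0,0],[-0.2,-0.022,0,0],[-0.3,-0.033,0,0],[-0.4,-0.044,0,0],[-0.456,-0.051,0,0]]'|head -2
python3 jars.py
python3 -m crank '[[-0.1,-0.011,0,0],[-0.2,-0.022,0,0],[-0.3,-0.033,0,0],[-0.4,-0.044,0,0],[-0.456,-0.051,0,0]]'|head -2
python3 -m crank '[[0,0,0,0],[0,0,0,0]]'|head -2
python3 -c "
from h import *
go([.4654,-.271,.037],-.095)"
```

```text
clock: 25.15
position: [0.5412, 0.0822, 0.1928]
clock: 25.57
position: [0.5014, -0.0965, 0.193]
[403.  139.6] 64 table [ 0.7339 -0.2694] plate frame [ 0.2   -0.512]
[373.1 151. ] 198 table [ 0.6931 -0.1697] plate frame [ 0.15  -0.419]
[216.8 179.1] 270 table [0.5873 0.3484] plate frame [-0.005  0.073]
[240.3 180.9] 258 table [0.5831 0.2703] plate frame [-0.002 -0.004]
[402.9 219.9] 241 table [ 0.4654 -0.271 ] plate frame [-0.06  -0.541]
clock: 26.03
position: [0.4621, -0.2751, 0.1932]
clock: 26.2
position: [0.4632, -0.2722, 0.1929]
pos [ 0.4632 -0.2722  0.1929] toolx [0.107 0.994] tooly [ 0.994 -0.107] rows [0.004 0.006 0.39 ] turn -0.012 j [-0.29  0.22  0.84  1.8  -0.18  1.19  0.5 ] t 26.2
```

```bash
python3 -m crank '[[0.004,0.006,0.08,0],[0.004,0.006,0.16,0],[0.004,0.006,0.24,0],[0.004,0.006,0.3,0],[0.004,0.006,0.3,0]]' 1 40 | head -2
python3 -m crank '[[0,0,0.04,0],[0,0,0.088,0],[0,0,0.088,0],[0,0,0.088,0]]' | head -5
python3 -m crank '[[0,0,0,0],[0,0,0,0],[0,0,0,0],[0,0,0,0],[0,0,0,0]]' -1 40
python3 -m crank '[[0,0,0,0],[0,0,0,0]]'
python3 -m crank '[[0,0,-0.1,0],[0,0,-0.2,0],[0,0,-0.3,0],[0,0,-0.36,0],[0,0,-0.36,0]]'
python3 -m crank '[[0,0,0,0],[0,0,0,0]]'|head -2
python3 -c "
from h import *
go([.573,.189,.18],-.095)"
```

```text
clock: 26.62
position: [0.4645, -0.2666, 0.0689]
clock: 26.95
position: [0.4669, -0.2691, 0.0392]
ee_rot: [0.743, 0.67, -0.0, -0.001]
ft_force: [-0.7, -0.2, 0.4]
grip_width: 1.001
clock: 27.37
position: [0.4677, -0.27, 0.0403]
ee_rot: [0.743, 0.669, 0.001, 0.001]
ft_force: [-1.5, 1.1, 8.1]
grip_width: 0.712
grasp_force: 41.9
clock: 27.53
position: [0.4677, -0.2701, 0.0404]
ee_rot: [0.743, 0.669, 0.001, 0.001]
ft_force: [-1.5, 2.8, 8.3]
grip_width: 0.714
grasp_force: 41.9
clock: 27.95
position: [0.4689, -0.2715, 0.1885]
ee_rot: [0.743, 0.669, 0.003, 0.003]
ft_force: [0.8, -0.5, -2.4]
grip_width: 0.715
grasp_force: 46.0
clock: 28.12
position: [0.4664, -0.2694, 0.182]
pos [ 0.4664 -0.2694  0.182 ] toolx [0.104 0.995] tooly [ 0.995 -0.104] rows [1.167 0.146 0.006] turn -0.009 j [-0.3   0.24  0.85  1.81 -0.2   1.17  0.51] t 28.1
```

```bash
python3 -m crank '[[0.1,0.012,0,0],[0.2,0.024,0,0],[0.3,0.036,0,0],[0.39,0.049,0,0],[0.39,0.049,0,0]]' | head -2
python3 -m crank '[[0.1,0.012,0,0],[0.2,0.024,0,0],[0.3,0.036,0,0],[0.39,0.049,0,0],[0.39,0.049,0,0]]' | head -2
python3 -m crank '[[0.1,0.012,0,0],[0.2,0.024,0,0],[0.3,0.036,0,0],[0.387,0.048,0,0],[0.387,0.048,0,0]]' | head -2
python3 -m crank '[[0,0,0,0],[0,0,0.06,0],[0,0,0.12,0],[0,0,0.18,0],[0,0,0.24,0]]'|head -2
python3 -m crank '[[0,0,0,0],[0,0,0,0]]'|head -2
python3 -c "
from h import *
go([.573,.189,.073],-.095)"
```

```text
clock: 28.53
position: [0.5034, -0.1083, 0.1808]
clock: 28.95
position: [0.5382, 0.0449, 0.1806]
clock: 29.37
position: [0.5723, 0.1969, 0.1801]
clock: 29.78
position: [0.5728, 0.186, 0.0847]
clock: 29.95
position: [0.5724, 0.1863, 0.0854]
pos [0.5724 0.1863 0.0854] toolx [0.106 0.994] tooly [ 0.994 -0.106] rows [0.007 0.001 0.031] turn -0.011 j [-0.82  0.47  0.54  1.72 -0.27  1.03 -0.29] t 29.9
```

```bash
python3 -m crank '[[0,0,0.01,0],[0,0,0.02,0],[0,0,0.031,0],[0,0,0.031,0],[0,0,0.031,0]]'
python3 -m crank '[[0,0,0,0],[0,0,0,0],[0,0,0,0],[0,0,0,0],[0,0,0,0]]' 1
python3 -m crank '[[0,0,-0.1,0],[0,0,-0.2,0],[0,0,-0.3,0],[0,0,-0.3,0],[0,0,-0.3,0]]'|head -2
python3 -m crank '[[0,-0.1,0,0],[0,-0.2,0,0],[0,-0.3,0,0],[0,-0.4,0,0],[0,-0.4,0,0]]' -1|head -2
python3 -m crank '[[-0.1,-0.1,0,0],[-0.2,-0.1,0,0],[-0.3,-0.1,0,0],[-0.3,-0.1,0,0],[-0.3,-0.1,0,0]]'|head -2
python3 - <<'E'
from h import *
c=cam('top','t6.png');s=cam('scene','s6.png')
print(w2(-.0735,-.177),inv([.493,.1035])); go([*w2(-.0735,-.177),.18],-.105)
a=cv2.imread('pics/t6.png')[120:280,190:450];b=cv2.imread('pics/s6.png')[150:310,200:460]
cv2.imwrite('pics/c6.png',cv2.resize(np.vstack([a,b]),None,fx=1.8,fy=1.8,interpolation=cv2.INTER_CUBIC))
E
python3 jars.py
```

```text
clock: 30.37
position: [0.5734, 0.1883, 0.0745]
ee_rot: [0.743, 0.669, 0.0, -0.0]
ft_force: [-0.2, -0.5, -2.5]
grip_width: 0.721
grasp_force: 45.9
clock: 30.78
position: [0.5735, 0.1883, 0.0745]
ee_rot: [0.743, 0.669, 0.0, 0.0]
ft_force: [-0.1, -0.5, -0.1]
grip_width: 1.0
grasp_force: 0.0
clock: 31.2
position: [0.5747, 0.1886, 0.1971]
clock: 31.62
position: [0.4074, 0.2056, 0.1926]
clock: 32.03
position: [0.3613, 0.0875, 0.1937]
[0.48985393 0.09817814] [-0.07092902 -0.17137772]
pos [0.3618 0.0901 0.194 ] toolx [0.104 0.995] tooly [ 0.995 -0.104] rows [0.054 0.316 0.035] turn 0.0 j [-1.01 -0.29  0.56  2.16  0.16  1.23 -0.63] t 32.1
[403.5 140. ] 61 table [ 0.7325 -0.2709] plate frame [ 0.199 -0.513]
[373.1 151. ] 199 table [ 0.6932 -0.1696] plate frame [ 0.15  -0.419]
[216.8 179.1] 270 table [0.5873 0.3485] plate frame [-0.005  0.073]
[240.3 180.9] 258 table [0.5832 0.2703] plate frame [-0.001 -0.003]
[264.5 184.2] 262 table [0.5739 0.1894] plate frame [-0.002 -0.083]
```

View pics/c6.png

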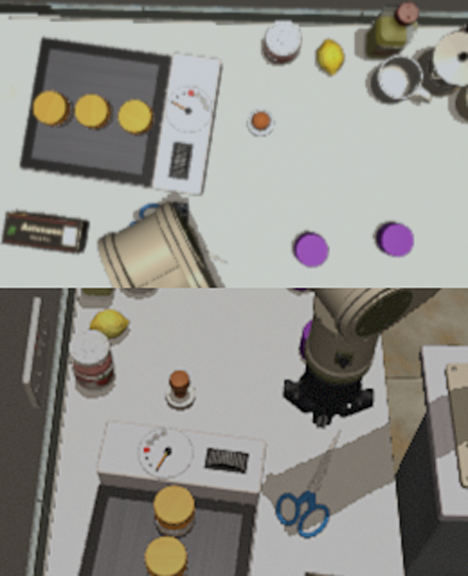

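All three jars stand on the plate at c6 (51,108), (92,111) and (134,117). The needle is still at off, and the wheel is clear at (181,160). I'll measure the wheel from its dark mask.

```bash
python3 - <<'E'
from h import *
for n in ('t6','s6'):
    c=cam('top' if n=='t6' else 'scene'); g=cv2.cvtColor(c['color'],cv2.COLOR_RGB2GRAY)
    p=proj(c,[*w2(-.0725,-.175),.072])[0]; x,y=p.astype(int)
    w=g[y-16:y+17,x-18:x+19]; k=cv2.morphologyEx((w<110).astype(np.uint8),cv2.MORPH_CLOSE,np.ones((3,3)))
    m,l,st,ce=cv2.connectedComponentsWithStats(k)
    for i in range(1,m):
        if st[i,4]>40:
            u,v=ce[i]+[x-18,y-16]; q=pt(c,u,v,.070); print(n,st[i].tolist(),np.round([u,v],1),np.round(q,4),np.round(inv(q),4))
E
```

```text
t6 [0, 0, 7, 31, 134] [273.9 205. ] [0.5049 0.1547 0.07  ] [-0.0645 -0.1192]
t6 [12, 6, 13, 20, 195] [289.9 208.7] [0.494  0.1019 0.07  ] [-0.0697 -0.1729]
s6 [6, 11, 24, 14, 255] [325.4 245.5] [0.4943 0.1034 0.07  ] [-0.0696 -0.1714]
```

```bash
python3 -m crank '[[0.04,0.1,0,0],[0.04,0.2,0,0],[0.04,0.305,0,0],[0.04,0.305,0,0],[0.04,0.305,0,0]]' -1 | head -2
python3 -m crank '[[0,0,0.08,0],[0,0,0.16,0],[0,0,0.19,0],[0,0,0.19,0],[0,0,0.19,0]]'
python3 -m crank '[[0,0,0,0],[0,0,0,0],[0,0,0,0],[0,0,0,0],[0,0,0,0]]'
python3 - <<'E'
from h import *
p=w2(-.078,-.175);go([*p,.096],-.105)
cam('scene','s7.png');b=cv2.imread('pics/s7.png')[200:290,240:370]
cv2.imwrite('pics/c7.png',cv2.resize(b,None,fx=4,fy=4,interpolation=cv2.INTER_CUBIC))
E
```

```text
clock: 32.7
position: [0.486, 0.0931, 0.1923]
clock: 33.12
position: [0.4843, 0.0935, 0.1186]
ee_rot: [0.743, 0.67, -0.0, -0.0]
ft_force: [-0.5, -0.4, 0.6]
grip_width: 0.004
grasp_force: 0.0
clock: 33.53
position: [0.4852, 0.0931, 0.1188]
ee_rot: [0.743, 0.669, 0.001, -0.0]
ft_force: [0.5, 0.2, -0.0]
grip_width: -0.001
grasp_force: 0.0
pos [0.4852 0.0931 0.1188] toolx [0.104 0.995] tooly [ 0.995 -0.104] rows [ 0.019 -0.001  0.057] turn 0.001 j [-0.97  0.19  0.76  1.99 -0.16  1.02 -0.24] t 33.5
```

View pics/c7.png

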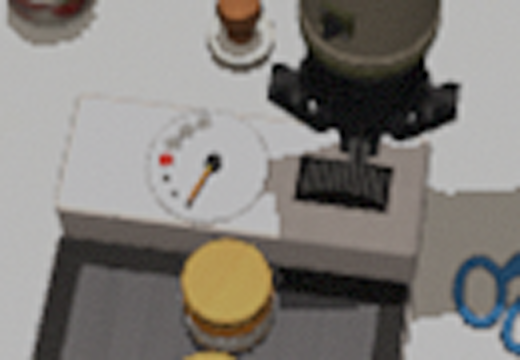

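The closed fingertips at c7 (358,150) stand just over the wheel at (345,183). Next I'll feel for contact.

```bash
python3 -m crank '[[0.019,0,0.03,0],[0.019,0,0.05,0],[0.019,0,0.05,0],[0.019,0,0.05,0]]' | sed -n '2p;4p'
for i in 1; do python3 -m crank '[[0,0,0.006,0],[0,0,0.006,0],[0,0,0.006,0]]' | sed -n '2p;4p'; done
python3 -m crank '[[0,0,0.006,0],[0,0,0.006,0],[0,0,0.006,0]]' | sed -n '2p;4p'
python3 -m crank '[[0,0,0.004,0],[0,0,0.004,0],[0,0,0.004,0]]' | sed -n '2p;4p'
```

```text
position: [0.4854, 0.1, 0.0979]
ft_force: [-0.5, -0.2, -0.1]
position: [0.486, 0.1003, 0.0962]
ft_force: [1.3, -1.1, -0.2]
position: [0.486, 0.1004, 0.0937]
ft_force: [-0.2, -0.4, 3.8]
position: [0.486, 0.1004, 0.092]
ft_force: [-0.3, -0.8, 5.6]
```

```bash
cat > needle.py <<'E'
from h import *
c=cam('top'); s=cam('scene')
for n,c in (('top',c),('scene',s)):
    hsv=cv2.cvtColor(c['color'],cv2.COLOR_RGB2HSV).astype(int)
    hp=proj(c,[.585,.0885,.068])[0]; r=14
    x,y=np.round(hp).astype(int); H=hsv[y-r:y+r+1,x-r:x+r+1]
    o=(H[...,0]>=7)&(H[...,0]<=22)&(H[...,1]>90); rd=((H[...,0]<5)|(H[...,0]>172))&(H[...,1]>110)
    def ang(m,z,k=0):
        v,u=np.nonzero(m)
        if len(u)==0: return None
        q=np.array([pt(c,a+x-r,b+y-r,z)[:2] for a,b in zip(u,v)]); d=q-[.585,.0885]
        mid=d.mean(0); return round(float(np.arctan2(mid[1],mid[0])-YAW),2),len(u),np.round(np.linalg.norm(mid),3)
    print(n,'needle',ang(o,.072),'red',ang(rd,.066))
E
python3 -m crank '[[0,0.007,0,0],[0,0.014,0,0],[0,0.021,0,0],[0,0.029,0,0],[0,0.037,0,0]]' | sed -n '2p;4p'
python3 -m crank '[[0,0,0,0],[0,0,0,0],[0,0,0,0]]' | sed -n '2p;4p'
python3 needle.py
python3 -m crank '[[0,0,-0.02,0],[0,0,-0.04,0],[0,0,-0.04,0],[0,0,-0.04,0]]' | sed -n '2p;4p'
python3 needle.py
```

```text
position: [0.5008, 0.0987, 0.0921]
ft_force: [-0.7, -1.9, 5.7]
position: [0.5008, 0.0987, 0.0921]
ft_force: [-0.6, -1.9, 4.7]
top needle None red (0.07, 4, np.float64(0.033))
scene needle (0.9, 9, np.float64(0.014)) red (0.02, 6, np.float64(0.034))
position: [0.5007, 0.0993, 0.1084]
ft_force: [-0.7, -0.4, -0.1]
top needle (0.86, 1, np.float64(0.023)) red (0.07, 4, np.float64(0.033))
scene needle (0.81, 11, np.float64(0.019)) red (0.02, 6, np.float64(0.034))
```

One click done: about 0.8 rad still to go, which is two clicks. Repeating the stroke.

```bash
python3 -m crank '[[0,-0.037,0,0],[0,-0.037,0,0],[0,-0.037,0.02,0],[0,-0.037,0.04,0],[0,-0.037,0.04,0]]' | sed -n '2p;4p'
python3 -m crank '[[0,0,0,0],[0,0,0,0]]' | sed -n '2p;4p'
python3 -m crank '[[0,0.007,0,0],[0,0.014,0,0],[0,0.021,0,0],[0,0.029,0,0],[0,0.037,0,0]]' | sed -n '2p;4p'
python3 -m crank '[[0,0,0,0],[0,0,0,0],[0,0,0,0]]' | sed -n '2p;4p'
python3 -m crank '[[0,0,-0.02,0],[0,0,-0.04,0],[0,0,-0.04,0],[0,0,-0.04,0]]' | sed -n '2p;4p'
python3 needle.py
```

```text
position: [0.4858, 0.1008, 0.0906]
ft_force: [-1.0, 2.7, 6.3]
position: [0.4865, 0.1008, 0.0919]
ft_force: [-0.1, 1.9, 6.4]
position: [0.5014, 0.0991, 0.092]
ft_force: [-0.3, 0.6, 5.1]
position: [0.5014, 0.0991, 0.092]
ft_force: [-0.8, 1.1, 6.0]
position: [0.5008, 0.0989, 0.1083]
ft_force: [0.2, -0.5, 1.1]
top needle None red (0.07, 4, np.float64(0.033))
scene needle (0.48, 13, np.float64(0.019)) red (0.02, 6, np.float64(0.034))
```

```bash
python3 -m crank '[[0,-0.037,0,0],[0,-0.037,0,0],[0,-0.037,0.02,0],[0,-0.037,0.04,0],[0,-0.037,0.04,0]]' | sed -n '2p;4p'
python3 -m crank '[[0,0,0,0],[0,0,0,0]]' | sed -n '2p;4p'
python3 -m crank '[[0,0.007,0,0],[0,0.014,0,0],[0,0.021,0,0],[0,0.029,0,0],[0,0.037,0,0]]' | sed -n '2p;4p'
python3 -m crank '[[0,0,0,0],[0,0,0,0],[0,0,0,0]]' | sed -n '2p;4p'
python3 -m crank '[[0,0,-0.02,0],[0,0,-0.1,0],[0,0,-0.2,0],[0,0,-0.2,0],[0,0,-0.2,0]]' | sed -n '2p;4p'
python3 -m crank '[[0,-0.1,0,0],[0,-0.2,0,0],[0,-0.3,0,0],[0,-0.3,0,0],[0,-0.3,0,0]]' | sed -n '2p;4p'
python3 needle.py; python3 jars.py
python3 - <<'E'
from h import *
cam('top','t8.png');cam('scene','s8.png')
a=cv2.imread('pics/t8.png')[130:270,190:320];b=cv2.imread('pics/s8.png')[210:350,230:360]
cv2.imwrite('pics/c8.png',cv2.resize(np.hstack([a,b]),None,fx=3,fy=3,interpolation=cv2.INTER_CUBIC))
E
```

```text
position: [0.4858, 0.1008, 0.0906]
ft_force: [-0.6, 2.1, 6.6]
position: [0.4865, 0.1008, 0.0919]
ft_force: [-0.3, 1.6, 5.8]
position: [0.5014, 0.099, 0.092]
ft_force: [-0.8, 0.7, 5.1]
position: [0.5014, 0.099, 0.092]
ft_force: [0.6, 1.1, 5.4]
position: [0.5018, 0.0991, 0.1739]
ft_force: [-0.8, 0.1, -1.2]
position: [0.3793, 0.1118, 0.1715]
ft_force: [0.1, 1.6, 0.1]
top needle (0.06, 5, np.float64(0.024)) red (0.07, 2, np.float64(0.035))
scene needle (0.1, 14, np.float64(0.02)) red (0.04, 4, np.float64(0.035))
[403.4 140. ] 62 table [ 0.7328 -0.2707] plate frame [ 0.199 -0.513]
[373.1 151. ] 198 table [ 0.6931 -0.1697] plate frame [ 0.15  -0.419]
[216.9 179.2] 270 table [0.5872 0.3484] plate frame [-0.006  0.073]
[240.3 180.9] 257 table [0.5831 0.2703] plate frame [-0.002 -0.004]
[264.5 184.2] 262 table [0.5737 0.1893] plate frame [-0.002 -0.083]
```

View pics/c8.png

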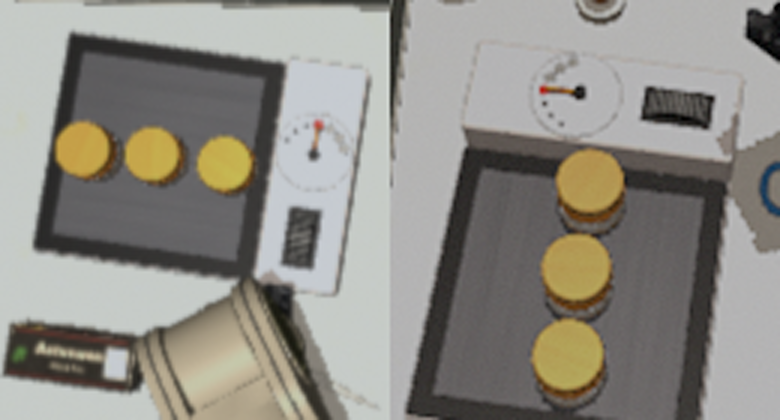

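The needle points onto the red disc at c8 (318,125). All three jars stand on the plate, the tea box is at (70,358), and the robot is clear of everything.

```bash
python3 -m crank '[[0,0,0,0],[0,0,0,0],[0,0,0,0],[0,0,0,0],[0,0,0,0]]' | head -1; python3 -c "
from workcell import manip
print(manip.hand_in())"
```

```text
clock: 40.3
the job is handed in; nothing more can be done
None
```

I handed the job in at 40 s: the tea box and tamper are upright on the worktop (there was no garlic), all three brass-lidded honey jars stand on the plate, and the needle is over the red disc at the third click; the hand-in returned no verdict.

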